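# Reload the nailer magazine

## Robot

A 7-joint arm with a two-finger parallel gripper is mounted at the origin on the work surface. World frame = base frame: x ahead of the robot, y to its left, z up, the work surface at z = 0. Lengths are in m, angles in rad, forces in N, time in s.
With the tool pointing down it reaches from about 0.425 to 0.925 m from the base axis. Payload 6.8 kg.
Tool frame: the origin (TCP) lies at the very end of the fingers, on their centre line; the grasp point (between the pads) lies 19 mm behind it; z points along the fingers, x is the direction in which the jaws open and shut, and the axes are right-handed (so a half turn about z gives the same grasp; the last joint's range is limited). The gripper opens to 85 mm and grips with 20 to 120 N. Pads are 22 mm wide; open, the fingers measure 114 mm over their backs; the gripper's body (76 mm by 85 mm) begins 54 mm behind the grasp point. The pads swing forward as they close: fully open they stand 13 mm farther back than shut.
Start: joints at [-1.273, 0.477, 0.022, 1.555, -0.011, 1.109, -0.083], TCP at [0.266, 0.62, 0.231] pointing down, gripper open.
Joint ranges: [-2.96, 2.96], [-0.34, 2.1], [-1.41, 1.46], [0.24, 2.44], [-1.37, 4.51], [0.17, 1.92], [-2.96, 2.96]. Speed limits (rad/s): [2.39, 2.39, 3.14, 3.14, 3.14, 3.14, 3.14].

## Interface

Orientations are given as a rotation vector (axis times angle).
In Python, from bench import get_obs, imaging, hand_in gives the robot as it stands.
- The arm moves only by the tool send_rows, never from a script. Its argument "motion" is a list of rows, each an object with "dp": the shift along the world's x, y, z in m, a list of three; "rot": the turn, a rotation vector about the world's x, y, z in rad, a list of three; "grip": the finger opening in m, from 0 to 0.0854. In form: [{"dp": [dx, dy, dz], "rot": [ax, ay, az], "grip": grip}, ...]. A call has 1 to 20 rows; each row shifts and turns the pose as measured when the row begins; what a row does not reach is not made up. A row lasts 1/8 s, in which the tool goes at most 62.5 mm and 10.7 degrees, less where a joint would pass 70% of its speed; a pose out of reach is approached as far as the arm can. A call is refused whole if a number of a shift passes 0.0625 or a number of a turn 0.188, either way. A call with a gripper value outside its range is refused whole. The fingers move at their own pace and stop on an object; "grip_force" is the grip in N (left out, the last holds). Time passes only in rows, so rows that do not move let the fingers close. It gives the time, the measured TCP pose, the force and the opening at its end, in the units of the state.
- get_obs(): the state, without advancing time (a new reading comes with each control period).
- imaging.grab_frame(name): name is "scene" or "top"; returns a dict with "img" (400x640x3 uint8, red, green, blue), "fx", "fy", "cx", "cy" (pixels), "R" (3x3) and "t" (3): a world point X has camera coordinates R X + t. Camera axes: x right, y down, z forward; pixel columns grow to the right and rows downward; lengths in m; the calibration is good to about 2 mm. A picture is of the moment at which its call begins. There is no depth.
- hand_in(): hands the job in, once; it reports no verdict.
The state is a dict: "clock": time; "joints": joint angles; "qvel": joint speeds; "tau": joint torques, N m; "tcp_pos": TCP position; "orientation": TCP orientation; "contact_force": force on the tool from outside, world axes, zero at the start; "moment": the same for the moment, N m; "grip_width": finger opening in m.
Only numpy, scipy, OpenCV 4.12 (cv2) and the standard library are available. Lean on these libraries where they do the work, as an engineer would, in place of code of your own. Each camera call takes 0.05 s, during which the arm holds its last target. There are 200 camera calls.

## Task

Reload the nailer magazine in the sloped cradle: draw its aluminium cover rail fully open by the blue tab, take the green nail strip from the rack and put it in the channel, heads up, pushing the red spring follower back with its end so that it goes flat down on the channel floor and the follower presses it up against the nose. Let go of the strip and slide the rail fully shut over it. Leave the red strip in its slot, and do not shift or knock over the bottle, the jar or the tape measure.

Things in the scene. Friction and masses are not known exactly. Their poses are not given: they have to be found in the camera images.
- channel: Yellow channel, fixed on a sloped cradle. Origin: mid floor of the channel, 78 mm above the desk, where a seated strip's origin belongs. y: level, along the channel to the nose; z: square out of its mouth, leaning 30 degrees from vertical to the side away from the robot; x: across. Clear width 20 mm (x), walls 6 thick, 52 high, at y -100 to -34 and 34 to 63; floor plate 46 wide, 12 thick.
- magazine: The cradle under the channel, dark foot 110 x 284 x 8 mm. Origin: centre of its underside (36 mm towards the nose from the channel's origin). Between the channel walls, at channel y -34 to 34, both sides have open finger windows, free down to the floor plate (channel z = 0). Rear end wall at channel y -106 to -100, 52 high; black bed for the open rail at y 68 to 178, 26 wide, 50 high.
- nose (a point): Steel nose block closing the channel's front, 30 mm high, channel y 55 to 63 mm. This point: middle of the top edge of its inner face (channel y = 55, z = 30).
- follower (a joint): Red spring follower in the channel, m: 0 = at rest, foremost, its front face at channel y = -47 mm; grows to 0.028 as it is pushed back (to -y of the channel). Spring force 4.2 N at 0 plus 0.15 N per mm. Block 17 wide, 20 long, its top 68 mm above the channel floor, so it stands above the walls. Reads about 0.008 with a strip seated. Friction can leave an end of the strip some mm high: press it flush.
- follower_face (a point): Point on the follower's front face, 50 mm above the channel floor, on the channel's centre line.
- rail (a joint): Aluminium cover rail sliding along the channel, m: 0 = shut, 0.115 = fully open; opens towards +y of the channel, beyond the nose. Friction about 2 N; it stays where it is left. Cover 38 wide, 103 long, underside 55 and top 60 mm above the channel floor; shut, it covers channel y -40 to 63 mm. Starts partly shut, in the way.
- rail_tab (a point): Centre of the top of the rail's blue upright tab: 14 mm across (channel x), 26 long (channel y), 38 tall, from 60 to 98 mm above the channel floor (channel z); at channel y = 12 mm plus the rail's opening.
- strip_green: Green collated nail strip, 16 (x) x 110 (y) x 52 mm (z), 0.15 kg, same both ways round, nail heads at the top. Treat as a solid block. Origin: centre of its underside; z up. It stands on edge in one of the rack's two slots (slot floor 6 mm above the desk, slot walls up to 14 mm above the desk).
- strip_red: Red nail strip of the same size and shape, in the other slot. Stays there.
- rack: Fixed black and grey rack, 125 (x) x 136 (y) x 14 mm. Origin: centre of its underside. Two slots along y at x = -32 and +32 mm, each about 20 x 120 mm, floor 6 mm above the desk.
- glue_bottle: Loose white bottle with orange cap, diameter 54, 180 mm tall, stands between rack and magazine. Origin: centre of its underside.
- jar: Loose amber jar with red cap, diameter 66, 90 mm tall. Origin: centre of its underside.
- tape_measure: Loose yellow tape measure, 44 (x) x 80 (y) x 64 mm tall. Origin: centre of its underside.
Not all that is in view belongs to the job. Of the things shaped like the strip_green, the green one is meant.

How it is judged:
By the outcome, as a careful person would: the job done as asked, in the order asked, and still so for the second after the job is handed in, with the robot touching nothing.
It also fails if it takes over 72 s, if anything falls off the work surface, if the arm or the gripper's body presses on something with over 40 N, if the wrist force passes 120 N, or if a joint passes its speed limit or range.

## Working session

There is one attempt and no reset: what is moved stays moved. The work goes in short steps, Python scripts to look and compute and a tool call to move; the robot and the scene stay as the last step left them, time stands still between calls to the robot, and variables do not carry over. Pictures are saved under pics/ and viewed, about 8 in all and at most 12, crops included, and the job is handed in when it is done.

Besides the shell and the picture viewer there is one more tool, called after "Request:" in YAML: its name, and indented under it one key for each argument. send_rows: Moves the arm, as the interface text tells. Its arguments: {"type":"object","properties":{"motion":{"type":"array","items":{"type":"object","properties":{"dp":{"type":"array","items":{"type":"number"}},"rot":{"type":"array","items":{"type":"number"}},"grip":{"type":"number"}}}},"grip_force":{"type":"number"}},"required":["motion"]}

```bash
mkdir -p pics; ls
python3 - <<'E'
from bench import get_obs, imaging
import cv2,json
o=get_obs(); print(o)
for n in("scene","top"):
    f=imaging.grab_frame(n); cv2.imwrite(f"pics/{n}0.png",f["img"][:,:,::-1]); print(n,f["fx"],f["fy"],f["cx"],f["cy"],f["R"],f["t"])
E
```

```text
pics
{'clock': 0.0, 'joints': array([-1.27311009,  0.47778665,  0.02234423,  1.5564506 , -0.01149384,
        1.10929241, -0.08310098]), 'qvel': array([-0.00072726,  0.00170803,  0.00121861, -0.0001628 , -0.00146659,
       -0.00056239, -0.00116449]), 'tau': array([-1.36814703e-05, -5.96448290e+01,  1.60756577e+00, -2.81196839e+01,
        1.23274143e-02,  9.52168659e-03,  7.80283624e-07]), 'tcp_pos': array([0.26623558, 0.61963606, 0.23033518]), 'orientation': array([ 2.62255927e+00,  1.72765960e+00, -2.24214213e-03]), 'contact_force': array([-0.50733937,  0.46443061, -1.42999786]), 'moment': array([-0.0473633,  0.0149788,  0.0079145]), 'grip_width': 0.0853796673879073}
scene 443.20901751068124 443.20901751068124 321.2709668370695 197.21244228168865 [[-0.58943565  0.80760447 -0.0184561 ]
 [ 0.5756098   0.4038636  -0.71103274]
 [-0.56677947 -0.42973156 -0.70291665]] [ 0.30196604 -0.25689165  1.45349858]
top 368.6845974727191 368.6845974727191 316.303949221849 202.15347432687153 [[-8.24378371e-04 -9.99988605e-01 -4.70214205e-03]
 [-9.94380337e-01  1.31752208e-03 -1.05858441e-01]
 [ 1.05863430e-01  4.58845019e-03 -9.94370092e-01]] [0.03266746 0.58118118 0.89977615]
```

View pics/scene0.png

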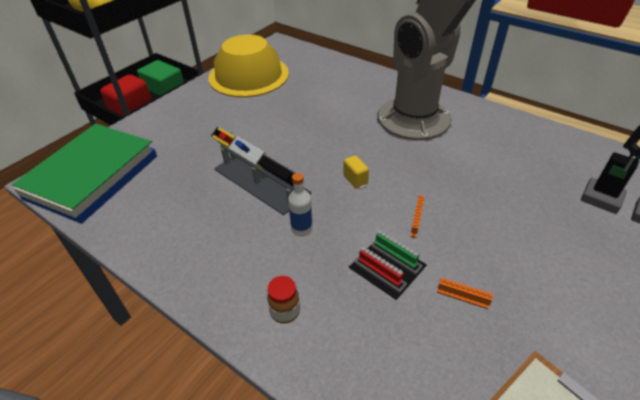

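View pics/top0.png

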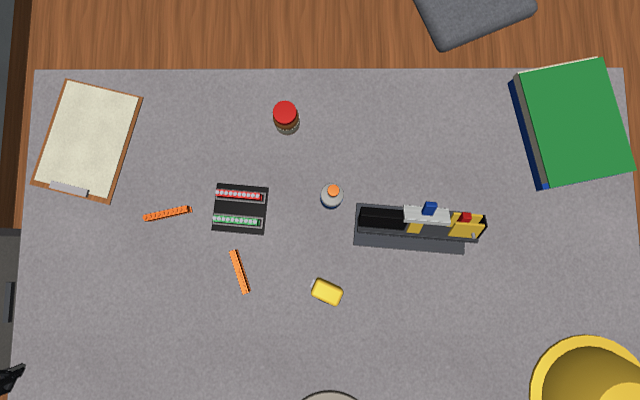

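The top view shows the magazine at px (420,225): black bed left (+y world), rail and blue tab at (430,208), red follower at (466,217). The rack is at (240,208), with red on the upper slot and green on the lower. Strip-shaped candidates are green at (237,220), red at (240,195), and orange pieces at (167,213) and (239,272). The green one in the rack is meant, so I'll enlarge it to confirm.

```bash
cat > h.py <<'E'
import numpy as np, cv2
from bench import get_obs, imaging
def grab(n): return imaging.grab_frame(n)
def ray(f,p):
    d=np.array([(p[0]-f["cx"])/f["fx"],(p[1]-f["cy"])/f["fy"],1.]); R=np.array(f["R"]); return -R.T@np.array(f["t"]), R.T@d
def plane(f,p,z):
    c,d=ray(f,p); return c+d*(z-c[2])/d[2]
def tri(fa,pa,fb,pb):
    a,d=ray(fa,pa); b,e=ray(fb,pb)
    s=np.linalg.lstsq(np.c_[d,-e],b-a,rcond=None)[0]; P,Q=a+s[0]*d,b+s[1]*e
    return (P+Q)/2, np.linalg.norm(P-Q)
def proj(f,X):
    c=np.array(f["R"])@X+np.array(f["t"]); return np.array([f["fx"]*c[0]/c[2]+f["cx"],f["fy"]*c[1]/c[2]+f["cy"]])
def mask(f,lo,hi,box):
    h=cv2.cvtColor(f["img"],cv2.COLOR_RGB2HSV); m=cv2.inRange(h,np.array(lo),np.array(hi))
    k=np.zeros_like(m); x0,y0,x1,y1=box; k[y0:y1,x0:x1]=m[y0:y1,x0:x1]; return k
def blob(m):
    n,l,s,c=cv2.connectedComponentsWithStats(m); i=1+np.argmax(s[1:,4]); 
    pts=np.argwhere(l==i)[:,::-1].astype(np.float32); return c[i],s[i],cv2.minAreaRect(pts)
E
python3 - <<'E'
from h import *
t=grab("top");s=grab("scene")
def crop(f,b,k): x0,y0,x1,y1=b; return cv2.resize(f["img"][y0:y1,x0:x1,::-1],None,fx=k,fy=k,interpolation=cv2.INTER_CUBIC)
a=crop(t,(345,190,500,260),5); b=crop(t,(200,175,345,245),5)
cv2.imwrite("pics/c1.png",a[:, :775]); 
c=crop(s,(205,115,325,235),5)
cv2.imwrite("pics/c2.png",c)
g=crop(t,(200,175,280,240),5);g2=crop(s,(345,225,430,300),5)
h=max(g.shape[0],g2.shape[0]);pad=lambda i:cv2.copyMakeBorder(i,0,h-i.shape[0],0,0,cv2.BORDER_CONSTANT)
cv2.imwrite("pics/c3.png",cv2.resize(np.hstack([pad(g),pad(g2)]),(800,int(800*h/(g.shape[1]+g2.shape[1])))))
for n,lo,hi,bt,bs in [("tab",(105,120,60),(125,255,255),(415,195,445,222),(230,135,255,155)),("foll",(0,150,80),(6,255,255),(455,205,480,230),(210,125,240,150)),
 ("green",(50,80,40),(90,255,255),(205,205,275,240),(360,225,430,275)),("tape",(20,120,80),(35,255,255),(300,270,350,310),(335,150,375,190)),("cap",(5,150,100),(18,255,255),(320,180,345,205),(288,170,308,190)),("rcap",(0,150,80),(8,255,255),(265,95,305,135),(260,270,305,305))]:
    A=blob(mask(t,lo,hi,bt));B=blob(mask(s,lo,hi,bs)); print(n,A,B,tri(t,A[0],s,B[0]))
E
```

```text
tab (array([429.10322581, 207.92903226]), array([422, 202,  15,  13, 155], dtype=int32), ((429.0, 208.0), (12.0, 14.0), 90.0)) (array([241.46551724, 145.37931034]), array([236, 141,  12,  10,  58], dtype=int32), ((241.50003051757812, 145.50001525878906), (14.142135620117188, 4.242640495300293), 45.0)) (array([ 0.5554932 , -0.21570607,  0.15091519]), np.float64(0.00033542865929593135))
foll (array([465.72368421, 216.60526316]), array([461, 212,  11,  10,  76], dtype=int32), ((466.0, 216.5), (9.0, 10.0), 90.0)) (array([224.47368421, 136.96491228]), array([219, 133,  13,  10,  57], dtype=int32), ((225.06607055664062, 136.98114013671875), (13.500871658325195, 4.953557968139648), 29.05460548400879)) (array([ 0.53687125, -0.30217231,  0.12934028]), np.float64(0.0028341627017997154))
green (array([240.25210084, 221.68907563]), array([213, 218,  47,   8, 119], dtype=int32), ((236.22540283203125, 220.0204620361328), (46.26376724243164, 6.699645042419434), 5.19442892074585)) (array([396.33333333, 250.85063752]), array([375, 234,  43,  34, 549], dtype=int32), ((396.066650390625, 250.72882080078
[... 533 characters left out ...]
451412))
cap (array([332.86915888, 190.10280374]), array([328, 185,  11,  12, 107], dtype=int32), ((333.0, 190.5), (11.0, 10.0), 90.0)) (array([297.14102564, 176.88461538]), array([292, 173,  11,   9,  78], dtype=int32), ((297.0, 177.0), (8.0, 10.0), 90.0)) (array([ 0.59151654, -0.00437887,  0.17914069]), np.float64(0.001182513017656321))
rcap (array([284.13272311, 111.97025172]), array([273, 101,  24,  24, 437], dtype=int32), ((283.75, 112.25), (22.62741470336914, 23.33452033996582), 45.0)) (array([281.56217163, 288.38528897]), array([268, 276,  28,  26, 571], dtype=int32), ((281.5, 288.5), (25.0, 27.0), 90.0)) (array([0.79618009, 0.10998685, 0.087162  ]), np.float64(8.600503317617696e-05))
```

View pics/c1.png

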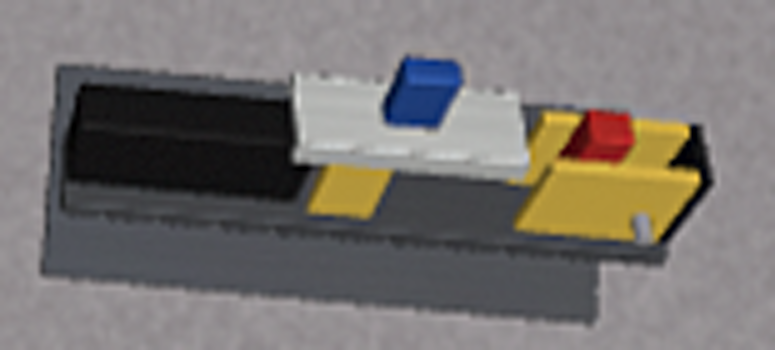

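View pics/c2.png

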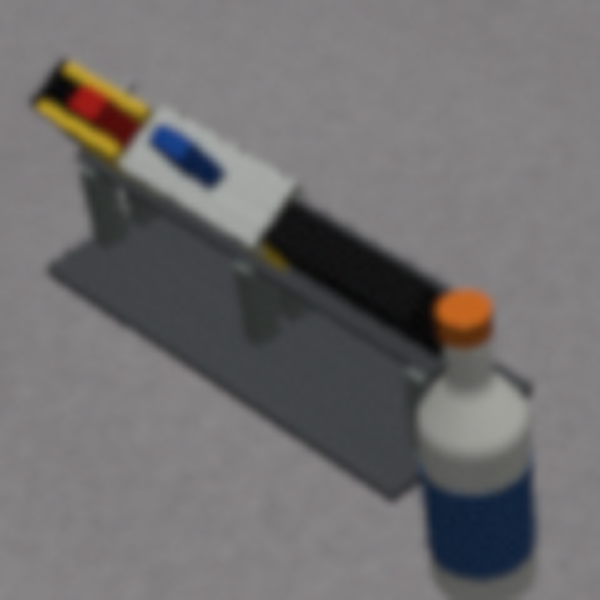

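View pics/c3.png

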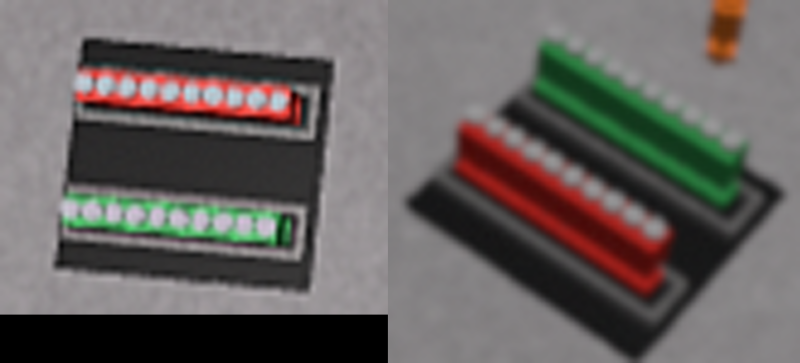

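The crops confirm the lower (near-robot) slot in the top view holds the green strip, with white heads up. It sits at about px (237,220) top and (396,250) scene. The foot corners show in c1, and the rail is about half open.

```bash
cat > m.py <<'E'
from h import *
t=grab("top");s=grab("scene")
def edge_corners(box,thr,z):
    pass
# rack
k=4.848
rc=[(84,40),(332,62),(308,290),(56,267)]
P=np.array([plane(t,(200+a/k,175+b/k),0.014) for a,b in rc]); c=P.mean(0)
u=(P[0]-P[1]+P[3]-P[2])/2; print("rack",c,"len",np.linalg.norm(u),"wid",np.linalg.norm((P[0]-P[3]+P[1]-P[2])/2),"yaw of y",np.degrees(np.arctan2(-u[0],u[1])))
yaw=np.arctan2(-u[0],u[1]); X=np.array([np.cos(yaw),np.sin(yaw)])
print("green slot",c[:2]-X*.032)
# strip heads: top rectangle in both views
for nm,f,off,kk,pts in [("top",t,(200,175),k,[(70,211),(264,227)]),("scene",s,(345,225),k,[((548-388),42),((735-388),138)])]:
    Q=[plane(f,(off[0]+a/kk,off[1]+b/kk),0.060) for a,b in pts]; print(nm,"first/last head",Q, "mid",(Q[0]+Q[1])/2)
# foot
F=[plane(t,(345+a/5,190+b/5),0.008) for a,b in [(57,65),(42,272),(596,323)]]
v=F[1]-F[2]; yaw=np.arctan2(-v[0],v[1]); print("foot",F,"len",np.linalg.norm(v),"wid",np.linalg.norm(F[0]-F[1]),"yaw",np.degrees(yaw))
G=[plane(s,(205+a/5,115+b/5),0.008) for a,b in [(50,270),(392,498)]]
v2=G[1]-G[0]; print("scene foot",G,np.linalg.norm(v2),np.degrees(np.arctan2(-v2[0],v2[1])))
print("tab top",tri(t,(345+431/5,190+73/5),s,(205+175/5,115+148/5)))
print("tab top plane",plane(t,(345+431/5,190+73/5),.163),plane(s,(205+186/5,115+155/5),.163))
print("foll top plane",plane(t,(345+608/5,190+122/5),.137),plane(s,(205+88/5,115+103/5),.137))
E
python3 m.py
```

```text
rack [0.56605249 0.22754238 0.014     ] len 0.13335888419312097 wid 0.12146243808295265 yaw of y -5.2163726050963675
green slot [0.53418502 0.23045173]
top first/last head [array([0.53833549, 0.28016354, 0.06      ]), array([0.53018883, 0.18243933, 0.06      ])] mid [0.53426216 0.23130144 0.06      ]
scene first/last head [array([0.53854547, 0.18335286, 0.06      ]), array([0.53895283, 0.28290295, 0.06      ])] mid [0.53874915 0.23312791 0.06      ]
foot [array([ 0.58131869, -0.07149673,  0.008     ]), array([ 0.47500084, -0.06252579,  0.008     ]), array([ 0.44900287, -0.34392857,  0.008     ])] len 0.28260117400787166 wid 0.10669565999166042 yaw -5.278403590595314
scene foot [array([ 0.55786935, -0.34679797,  0.008     ]), array([ 0.58313055, -0.06949995,  0.008     ])] 0.27844625144533547 -5.205144345508758
tab top (array([ 0.56104335, -0.21700883,  0.15690594]), np.float64(0.003592291010777726))
tab top plane [ 0.56151323 -0.2166727   0.163     ] [ 0.5666809  -0.20043601  0.163     ]
foll top plane [ 0.54210366 -0.30251988  0.137     ] [ 0.54160126 -0.30060333  0.137     ]
```

```bash
cat > g.py <<'E'
from h import *
from scipy.spatial.transform import Rotation as Ro
yaw=np.radians(-5.25); O=np.array([.5132,-.2428,.078])
n=np.array([np.cos(yaw),np.sin(yaw),0]); yc=np.array([-np.sin(yaw),np.cos(yaw),0]); Z=np.array([0,0,1.])
def axes(tilt):
    z=np.sin(tilt)*n+np.cos(tilt)*Z; return np.cross(yc,z),z
xc,zc=axes(np.pi/6); C=np.c_[xc,yc,zc]
def c2w(p): return O+C@(np.array(p)/1000)   # mm in channel -> world
def w2c(P): return C.T@(np.array(P)-O)*1000
def R(tilt):
    x,z=axes(tilt); return np.c_[x,np.cross(-z,x),-z]
def go(P,tilt):
    o=get_obs(); d=P-o["tcp_pos"]; r=(Ro.from_matrix(R(tilt))*Ro.from_rotvec(o["orientation"]).inv()).as_rotvec()
    print("t",round(o["clock"],2),"dp",d.round(4),"rot",r.round(3),"deg",np.degrees(np.linalg.norm(r)).round(1),"| chan",w2c(o["tcp_pos"]).round(1),"F",np.round(o["contact_force"],1),"w",round(o["grip_width"],4))
E
python3 - <<'E'
from g import *
t=grab("top")
for a,b in [(295,160),(527,178),(296,75),(522,95)]:
    c,d=ray(t,(345+a/5,190+b/5)); z=C.T@(c-O)*1000; e=C.T@d; print("rail corner",(z+e*(60-z[2])/e[2]).round(1))
print("y_c",yc,"z_c",zc,"x_c",xc)
go(c2w([0,42,130]),np.pi/6); print(c2w([0,42,130]))
E
```

```text
rail corner [-29.7  82.3  60. ]
rail corner [-28.2 -19.8  60. ]
rail corner [16.8 79.1 60. ]
rail corner [ 17.  -23.6  60. ]
y_c [0.09150162 0.99580493 0.        ] z_c [ 0.49790246 -0.04575081  0.8660254 ] x_c [ 0.86239236 -0.07924273 -0.5       ]
t 0.35 dp [ 0.3153 -0.827  -0.0405] rot [-0.286  0.48  -1.226] deg 77.2 | chan [-357.7  836.7  -29.8] F [-0.  -0.4 -0.8] w 0.0854
[ 0.58177039 -0.2069238   0.1905833 ]
```

Request:
send_rows:
  motion:
    - {"dp":[0.0175,-0.0466,0.02],"rot":[-0.029,0.048,-0.1226],"grip":0.06}
    - {"dp":[0.0175,-0.0466,0.02],"rot":[-0.029,0.048,-0.1226],"grip":0.06}
    - {"dp":[0.0175,-0.0466,0.02],"rot":[-0.029,0.048,-0.1226],"grip":0.06}
    - {"dp":[0.0175,-0.0466,0.02],"rot":[-0.029,0.048,-0.1226],"grip":0.06}
    - {"dp":[0.0175,-0.0466,0],"rot":[-0.029,0.048,-0.1226],"grip":0.06}
    - {"dp":[0.0175,-0.0466,0],"rot":[-0.029,0.048,-0.1226],"grip":0.06}
    - {"dp":[0.0175,-0.0466,0],"rot":[-0.029,0.048,-0.1226],"grip":0.06}
    - {"dp":[0.0175,-0.0466,0],"rot":[-0.029,0.048,-0.1226],"grip":0.06}
    - {"dp":[0.0175,-0.0466,0],"rot":[-0.029,0.048,-0.1226],"grip":0.06}
    - {"dp":[0.0175,-0.0466,0],"rot":[-0.029,0.048,-0.1226],"grip":0.06}
    - {"dp":[0.0175,-0.0466,0],"rot":[0,0,0],"grip":0.06}
    - {"dp":[0.0175,-0.0466,0],"rot":[0,0,0],"grip":0.06}
    - {"dp":[0.0175,-0.0466,0],"rot":[0,0,0],"grip":0.06}
    - {"dp":[0.0175,-0.0466,0],"rot":[0,0,0],"grip":0.06}
    - {"dp":[0.0175,-0.0466,0],"rot":[0,0,0],"grip":0.06}
    - {"dp":[0.0175,-0.0466,0],"rot":[0,0,0],"grip":0.06}
    - {"dp":[0.0175,-0.0466,0],"rot":[0,0,0],"grip":0.06}
    - {"dp":[0.0175,-0.0466,0],"rot":[0,0,0],"grip":0.06}
    - {"dp":[0,0,0],"rot":[0,0,0],"grip":0.06}

```text
clock: 2.72
tcp_pos: [0.5846, -0.2448, 0.3136]
orientation: [-2.996, 0.191, 0.82]
contact_force: [-0.1, 2.1, -0.3]
grip_width: 0.0597
```

Run:
```python
from g import *
go(c2w([0,30,130]),np.pi/6); go(c2w([0,30,68]),np.pi/6)
```

```text
t 2.73 dp [-0.004   0.0259 -0.123 ] rot [ 0.003 -0.011  0.034] deg 2.1 | chan [-56.    4.6 239.7] F [-0.1  2.1 -0.3] w 0.0597
t 2.73 dp [-0.0348  0.0288 -0.1767] rot [ 0.003 -0.011  0.034] deg 2.1 | chan [-56.    4.6 239.7] F [-0.1  2.1 -0.3] w 0.0597
```

Request:
send_rows:
  motion:
    - {"dp":[-0.001,0.0065,-0.03],"rot":[0.001,-0.005,0.017],"grip":0.06}
    - {"dp":[-0.001,0.0065,-0.03],"rot":[0.001,-0.005,0.017],"grip":0.06}
    - {"dp":[-0.001,0.0065,-0.03],"rot":[0,0,0],"grip":0.06}
    - {"dp":[-0.001,0.0065,-0.033],"rot":[0,0,0],"grip":0.06}
    - {"dp":[0,0,0],"rot":[0,0,0],"grip":0.06}

```text
clock: 3.35
tcp_pos: [0.5813, -0.2143, 0.1873]
orientation: [-3.009, 0.131, 0.803]
contact_force: [0.3, 0.4, 0.9]
grip_width: 0.0597
```

Run:
```python
from g import *
go(c2w([0,30,68]),np.pi/6)
f=grab("scene"); cv2.imwrite("pics/s1.png",cv2.resize(f["img"][70:230,180:360,::-1],None,fx=3.5,fy=3.5))
```

```text
t 3.35 dp [-0.0315 -0.0017 -0.0504] rot [-0.002  0.002 -0.004] deg 0.3 | chan [  1.8  34.6 127.3] F [0.3 0.4 0.9] w 0.0597
```

View pics/s1.png

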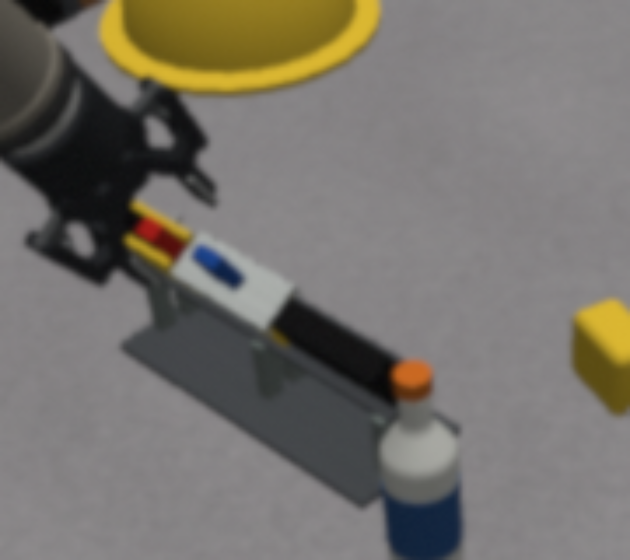

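The gripper hovers straddling the tab's axis (tab at about (218,263) in the crop), with the jaws across the channel. I'll descend and grip.

Request:
send_rows:
  motion:
    - {"dp":[-0.008,-0.0005,-0.0126],"rot":[0,0,0],"grip":0.06}
    - {"dp":[-0.008,-0.0005,-0.0126],"rot":[0,0,0],"grip":0.06}
    - {"dp":[-0.008,-0.0005,-0.0126],"rot":[0,0,0],"grip":0.06}
    - {"dp":[-0.0075,-0.0005,-0.0126],"rot":[0,0,0],"grip":0.06}
    - {"dp":[0,0,0],"rot":[0,0,0],"grip":0.06}
    - {"dp":[0,0,0],"rot":[0,0,0],"grip":0.02}
    - {"dp":[0,0,0],"rot":[0,0,0],"grip":0.005}
    - {"dp":[0,0,0],"rot":[0,0,0],"grip":0.005}
    - {"dp":[0,0,0],"rot":[0,0,0],"grip":0.005}
    - {"dp":[0,0,0],"rot":[0,0,0],"grip":0.005}
  grip_force: 30

```text
clock: 4.65
tcp_pos: [0.5496, -0.2194, 0.1396]
orientation: [-3.014, 0.134, 0.792]
contact_force: [0.3, 0.0, -0.7]
grip_width: 0.0135
```

Run:
```python
from g import *
go(c2w([0,127,68]),np.pi/6)
```

```text
t 4.65 dp [ 0.0091  0.0999 -0.0028] rot [ 0.001  0.01  -0.003] deg 0.6 | chan [-1.3 26.7 70.4] F [ 0.3  0.  -0.7] w 0.0135
```

Request:
send_rows:
  motion:
    - {"dp":[0.0011,0.012,0],"rot":[0,0,0],"grip":0.005}
    - {"dp":[0.0011,0.012,0],"rot":[0,0,0],"grip":0.005}
    - {"dp":[0.0011,0.012,0],"rot":[0,0,0],"grip":0.005}
    - {"dp":[0.0011,0.012,0],"rot":[0,0,0],"grip":0.005}
    - {"dp":[0.0011,0.012,0],"rot":[0,0,0],"grip":0.005}
    - {"dp":[0.0011,0.012,0],"rot":[0,0,0],"grip":0.005}
    - {"dp":[0.0011,0.012,0],"rot":[0,0,0],"grip":0.005}
    - {"dp":[0.0006,0.006,0],"rot":[0,0,0],"grip":0.005}
    - {"dp":[0.0006,0.006,0],"rot":[0,0,0],"grip":0.005}

```text
clock: 5.78
tcp_pos: [0.5581, -0.1233, 0.1397]
orientation: [-3.025, 0.139, 0.794]
contact_force: [-0.4, -24.9, -6.6]
grip_width: 0.0133
```

Run:
```python
from g import *
go(c2w([0,127,68]),np.pi/6)
```

```text
t 5.78 dp [ 0.0006  0.0038 -0.0028] rot [ 0.013  0.01  -0.003] deg 0.9 | chan [ -1.6 123.1  70.3] F [ -0.4 -24.9  -6.6] w 0.0133
```

Request:
send_rows:
  motion:
    - {"dp":[0,0,0],"rot":[0,0,0],"grip":0.005}
    - {"dp":[0,0,0],"rot":[0,0,0],"grip":0.05}
    - {"dp":[0,0,0],"rot":[0,0,0],"grip":0.05}
    - {"dp":[0,0,0],"rot":[0,0,0],"grip":0.05}
    - {"dp":[0.0125,-0.001,0.0215],"rot":[0,0,0],"grip":0.05}
    - {"dp":[0.0125,-0.001,0.0215],"rot":[0,0,0],"grip":0.05}
    - {"dp":[0.0125,-0.001,0.0215],"rot":[0,0,0],"grip":0.05}
    - {"dp":[0,0,0.045],"rot":[0,0,0],"grip":0.05}
    - {"dp":[0,0,0.045],"rot":[0,0,0],"grip":0.05}
    - {"dp":[0,0,0],"rot":[0,0,0],"grip":0.05}

```text
clock: 7.02
tcp_pos: [0.5971, -0.1228, 0.2988]
orientation: [-3.022, 0.135, 0.792]
contact_force: [0.3, -0.6, 1.1]
grip_width: 0.0501
```

Run:
```python
from g import *
go(np.array([.535,.231,.022]),0)
t=grab("top");s=grab("scene")
lo,hi=(105,120,60),(125,255,255)
T=mask(t,lo,hi,(350,195,445,235)); print(blob(T)[:2])
B=blob(mask(s,lo,hi,(230,125,292,190))); print(B[:2])
# expected tab top at full open
for f in(t,s): print(proj(f,c2w([0,127,98])),proj(f,c2w([0,127,79])))
cv2.imwrite("pics/t2.png",cv2.resize(t["img"][170:265,330:500,::-1],None,fx=4,fy=4))
```

```text
t 7.03 dp [-0.0621  0.3538 -0.2768] rot [-0.038 -0.511 -0.002] deg 29.3 | chan [-47.5 127.1 227.5] F [ 0.3 -0.6  1.1] w 0.0501Traceback (most recent call last):
  File "<stdin>", line 5, in <module>
  File "h.py", line 18, in blob
    n,l,s,c=cv2.connectedComponentsWithStats(m); i=1+np.argmax(s[1:,4]);
                                                     ~~~~~~~~~^^^^^^^^^
    return _wrapfunc(a, 'argmax', axis=axis, out=out, **kwds)
    return bound(*args, **kwds)
ValueError: attempt to get argmax of an empty sequence
```

Request:
send_rows:
  motion:
    - {"dp":[-0.0078,0.0442,0],"rot":[-0.005,-0.064,0],"grip":0.04}
    - {"dp":[-0.0078,0.0442,0],"rot":[-0.005,-0.064,0],"grip":0.04}
    - {"dp":[-0.0078,0.0442,0],"rot":[-0.005,-0.064,0],"grip":0.04}
    - {"dp":[-0.0078,0.0442,0],"rot":[-0.005,-0.064,0],"grip":0.04}
    - {"dp":[-0.0078,0.0442,0],"rot":[-0.005,-0.064,0],"grip":0.04}
    - {"dp":[-0.0078,0.0442,0],"rot":[-0.005,-0.064,0],"grip":0.04}
    - {"dp":[-0.0078,0.0442,0],"rot":[-0.005,-0.064,0],"grip":0.04}
    - {"dp":[-0.0078,0.0442,0],"rot":[-0.005,-0.064,0],"grip":0.04}
    - {"dp":[0,0,-0.045],"rot":[0,0,0],"grip":0.04}
    - {"dp":[0,0,-0.045],"rot":[0,0,0],"grip":0.04}
    - {"dp":[0,0,-0.045],"rot":[0,0,0],"grip":0.04}
    - {"dp":[0,0,0],"rot":[0,0,0],"grip":0.04}

```text
clock: 8.62
tcp_pos: [0.5171, 0.2465, 0.1393]
orientation: [3.133, -0.129, -0.024]
contact_force: [0.0, 0.5, -0.1]
grip_width: 0.0401
```

Run:
```python
from g import *
go(np.array([.535,.231,.022]),0)
t=grab("top");s=grab("scene")
lo,hi=(105,120,60),(125,255,255)
print(blob(mask(t,lo,hi,(350,195,445,235)))[:2])
print(blob(mask(s,lo,hi,(230,125,292,190)))[:2])
for f in(t,s): print(proj(f,c2w([0,127,98])),proj(f,c2w([0,127,79])))
for a in ([0,131,98],[0,127,98]): print(a,proj(t,c2w(a)))
a=cv2.resize(t["img"][170:265,200:360,::-1],None,fx=3,fy=3);b=cv2.resize(s["img"][170:310,300:460,::-1],None,fx=2.9,fy=2.9)
b=b[:a.shape[0]+100];a=cv2.copyMakeBorder(a,0,max(0,b.shape[0]-a.shape[0]),0,0,0)
im=np.hstack([a,b]);cv2.imwrite("pics/r2.png",cv2.resize(im,None,fx=800/im.shape[1],fy=800/im.shape[1]));print(im.shape)
```

```text
t 8.62 dp [ 0.0179 -0.0155 -0.1173] rot [ 0.005 -0.015 -0.009] deg 1.1 | chan [-66.1 487.6  32.7] F [ 0.   0.5 -0.1] w 0.0401
(array([385.36601307, 204.12418301]), array([379, 198,  14,  14, 153], dtype=int32))
(array([267.58064516, 160.96774194]), array([262, 156,  13,  11,  62], dtype=int32))
[386.64279787 199.09916857] [384.95867864 204.2110065 ]
[264.41709715 159.24107421] [267.98177972 162.52659345]
[0, 131, 98] [384.79747867 198.93367319]
[0, 127, 98] [386.64279787 199.09916857]
(385, 944, 3)
```

View pics/r2.png

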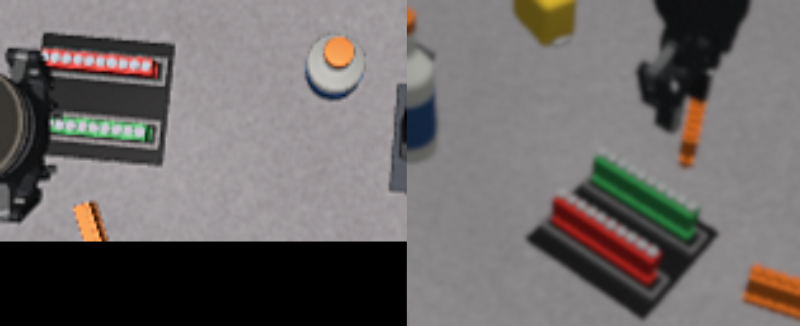

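The tab sits at the fully open position (px 385,204 against an expected 385,204). The green strip is the near one in the rack, at (100,128) in the left panel, and the gripper is above it. I'll correct the position and descend.

Request:
send_rows:
  motion:
    - {"dp":[0.009,-0.008,-0.02],"rot":[0.005,-0.015,-0.009],"grip":0.04}
    - {"dp":[0.009,-0.0075,-0.02],"rot":[0,0,0],"grip":0.04}
    - {"dp":[0,0,0],"rot":[0,0,0],"grip":0.04}

```text
clock: 9.1
tcp_pos: [0.5428, 0.2333, 0.1076]
orientation: [-3.128, 0.144, -0.022]
contact_force: [-0.2, -1.1, -0.5]
grip_width: 0.04
```

Run:
```python
from g import *
go(np.array([.535,.231,.022]),0)
```

```text
t 9.1 dp [-0.0078 -0.0023 -0.0856] rot [-0.01   0.014  0.001] deg 1.0 | chan [-27.  476.8  18.6] F [-0.2 -1.1 -0.5] w 0.04
```

Request:
send_rows:
  motion:
    - {"dp":[0,0,0],"rot":[0,0,0],"grip":0.04}
    - {"dp":[-0.004,-0.001,-0.01],"rot":[0,0,0],"grip":0.04}
    - {"dp":[-0.003,-0.001,-0.01],"rot":[0,0,0],"grip":0.04}
    - {"dp":[0,0,0],"rot":[0,0,0],"grip":0.04}
    - {"dp":[0,0,0],"rot":[0,0,0],"grip":0.04}

```text
clock: 9.72
tcp_pos: [0.5357, 0.2327, 0.0882]
orientation: [-3.126, 0.143, -0.024]
contact_force: [-1.0, 0.4, -0.1]
grip_width: 0.0399
```

Run:
```python
from g import *
go(np.array([.535,.231,.022]),0)
```

```text
t 9.72 dp [-0.0007 -0.0017 -0.0662] rot [-0.012  0.016 -0.   ] deg 1.1 | chan [-23.4 475.6  -1.7] F [-1.   0.4 -0.1] w 0.0399
```

Request:
send_rows:
  motion:
    - {"dp":[0,-0.0004,-0.013],"rot":[-0.004,0.005,0],"grip":0.04}
    - {"dp":[0,-0.0004,-0.013],"rot":[-0.004,0.005,0],"grip":0.04}
    - {"dp":[0,-0.0004,-0.013],"rot":[-0.004,0.005,0],"grip":0.04}
    - {"dp":[0,-0.0004,-0.013],"rot":[0,0,0],"grip":0.04}
    - {"dp":[0,0,-0.013],"rot":[0,0,0],"grip":0.04}
    - {"dp":[0,0,0],"rot":[0,0,0],"grip":0.04}
    - {"dp":[0,0,0],"rot":[0,0,0],"grip":0.04}

```text
clock: 10.6
tcp_pos: [0.5354, 0.2308, 0.0177]
orientation: [3.136, -0.143, -0.002]
contact_force: [0.3, -0.0, -0.4]
grip_width: 0.04
```

Run:
```python
from g import *
go(np.array([.535,.231,.022]),0)
```

```text
t 10.6 dp [-0.0004  0.0002  0.0043] rot [ 0.002 -0.001 -0.001] deg 0.1 | chan [ 11.8 473.6 -62.9] F [ 0.3 -0.  -0.4] w 0.04
```

Request:
send_rows:
  motion:
    - {"dp":[0,0,0.004],"rot":[0,0,0],"grip":0.04}
    - {"dp":[0,0,0],"rot":[0,0,0],"grip":0.02}
    - {"dp":[0,0,0],"rot":[0,0,0],"grip":0.008}
    - {"dp":[0,0,0],"rot":[0,0,0],"grip":0.008}
    - {"dp":[0,0,0],"rot":[0,0,0],"grip":0.008}
    - {"dp":[0,0,0],"rot":[0,0,0],"grip":0.008}
  grip_force: 60

```text
clock: 11.35
tcp_pos: [0.5358, 0.2312, 0.0231]
orientation: [3.138, -0.143, 0.0]
contact_force: [0.3, 0.6, -1.9]
grip_width: 0.0149
```

Run:
```python
from g import *
go(np.array([.535,.231,.022]),0)
```

```text
t 11.35 dp [-0.0008 -0.0002 -0.0011] rot [ 0.001  0.    -0.001] deg 0.1 | chan [  9.4 474.1 -57.9] F [ 0.3  0.6 -1.9] w 0.0149
```

Request:
send_rows:
  motion:
    - {"dp":[0,0,0.02],"rot":[0,0,0],"grip":0.008}
    - {"dp":[0,0,0.03],"rot":[0,0,0],"grip":0.008}
    - {"dp":[0,0,0.04],"rot":[0,0,0],"grip":0.008}
    - {"dp":[0,0,0.04],"rot":[0,0,0],"grip":0.008}
    - {"dp":[0,0,0.04],"rot":[0,0,0],"grip":0.008}
    - {"dp":[0,0,0.04],"rot":[0,0,0],"grip":0.008}
    - {"dp":[0,0,0.04],"rot":[0,0,0],"grip":0.008}
    - {"dp":[0,0,0.02],"rot":[0,0,0],"grip":0.008}
    - {"dp":[0,0,0],"rot":[0,0,0],"grip":0.008}
    - {"dp":[0,0,0],"rot":[0,0,0],"grip":0.008}

```text
clock: 12.6
tcp_pos: [0.5342, 0.2278, 0.3121]
orientation: [-3.134, 0.149, -0.008]
contact_force: [1.1, -0.3, -1.5]
grip_width: 0.0156
```

Run:
```python
from g import *
P=c2w([-1.5,13,130]);print(P); go(P,np.pi/6)
```

```text
[ 0.57782325 -0.23568328  0.1913333 ]
t 12.6 dp [ 0.0436 -0.4635 -0.1208] rot [0.045 0.526 0.004] deg 30.3 | chan [-136.3  470.6  191.7] F [ 1.1 -0.3 -1.5] w 0.0156
```

Request:
send_rows:
  motion:
    - {"dp":[0.003,-0.02,0],"rot":[0,0,0],"grip":0.008}
    - {"dp":[0.004,-0.035,0],"rot":[0.004,0.052,0],"grip":0.008}
    - {"dp":[0.004,-0.04,0],"rot":[0.005,0.053,0],"grip":0.008}
    - {"dp":[0.004,-0.04,0],"rot":[0.005,0.053,0],"grip":0.008}
    - {"dp":[0.004,-0.04,0],"rot":[0.004,0.053,0],"grip":0.008}
    - {"dp":[0.004,-0.04,0],"rot":[0.005,0.053,0],"grip":0.008}
    - {"dp":[0.004,-0.04,0],"rot":[0.004,0.052,0],"grip":0.008}
    - {"dp":[0.004,-0.04,0],"rot":[0.005,0.053,0],"grip":0.008}
    - {"dp":[0.004,-0.04,0],"rot":[0.004,0.052,0],"grip":0.008}
    - {"dp":[0.003,-0.04,0],"rot":[0.005,0.053,0],"grip":0.008}
    - {"dp":[0.003,-0.04,0],"rot":[0.004,0.052,0],"grip":0.008}
    - {"dp":[0.003,-0.03,0],"rot":[0,0,0],"grip":0.008}
    - {"dp":[0,-0.015,-0.01],"rot":[0,0,0],"grip":0.008}
    - {"dp":[0,0,-0.02],"rot":[0,0,0],"grip":0.008}
    - {"dp":[0,0,-0.03],"rot":[0,0,0],"grip":0.008}
    - {"dp":[0,0,0],"rot":[0,0,0],"grip":0.008}
    - {"dp":[0,0,0],"rot":[0,0,0],"grip":0.008}
    - {"dp":[0,0,0],"rot":[0,0,0],"grip":0.008}

```text
clock: 14.85
tcp_pos: [0.5655, -0.2602, 0.2347]
orientation: [-2.987, 0.156, 0.867]
contact_force: [0.8, 0.4, -1.7]
grip_width: 0.0151
```

Run:
```python
from g import *
P=c2w([-1.5,13,110]);print(P); go(P,np.pi/6)
```

```text
[ 0.5678652  -0.23476826  0.17401279]
t 14.85 dp [ 0.0023  0.0254 -0.0607] rot [-0.002 -0.041  0.012] deg 2.5 | chan [-31.9 -12.5 162.6] F [ 0.8  0.4 -1.7] w 0.0151
```

Request:
send_rows:
  motion:
    - {"dp":[0.001,0.0125,0],"rot":[-0.001,-0.02,0.006],"grip":0.008}
    - {"dp":[0.001,0.0125,-0.01],"rot":[-0.001,-0.02,0.006],"grip":0.008}
    - {"dp":[0,0,-0.02],"rot":[0,0,0],"grip":0.008}
    - {"dp":[0,0,-0.02],"rot":[0,0,0],"grip":0.008}
    - {"dp":[0,0,-0.006],"rot":[0,0,0],"grip":0.008}
    - {"dp":[0,0,0],"rot":[0,0,0],"grip":0.008}
    - {"dp":[0,0,0],"rot":[0,0,0],"grip":0.008}
    - {"dp":[0,0,0],"rot":[0,0,0],"grip":0.008}

```text
clock: 15.85
tcp_pos: [0.5689, -0.2339, 0.1782]
orientation: [-3.012, 0.137, 0.798]
contact_force: [0.0, -0.8, -1.2]
grip_width: 0.0154
```

Run:
```python
from g import *
P=c2w([-1.5,13,110]);go(P,np.pi/6)
t=grab("top");s=grab("scene")
b=cv2.resize(s["img"][85:215,195:315,::-1],None,fx=4,fy=4)
a=cv2.resize(t["img"][175:265,345:500,::-1],None,fx=2.5,fy=2.5)
h=max(a.shape[0],b.shape[0]);a=cv2.copyMakeBorder(a,0,h-a.shape[0],0,0,0);b=cv2.copyMakeBorder(b,0,h-b.shape[0],0,0,0)
im=np.hstack([a,b]);cv2.imwrite("pics/s3.png",im[:, :]);print(im.shape)
im=cv2.resize(im,None,fx=800/im.shape[1],fy=800/im.shape[1]);cv2.imwrite("pics/s3.png",im);print(im.shape)
```

```text
t 15.85 dp [-0.001  -0.0008 -0.0042] rot [ 0.001  0.006 -0.001] deg 0.3 | chan [ -2.8  13.9 114.1] F [ 0.  -0.8 -1.2] w 0.0154
(520, 868, 3)
(479, 800, 3)
```

View pics/s3.png

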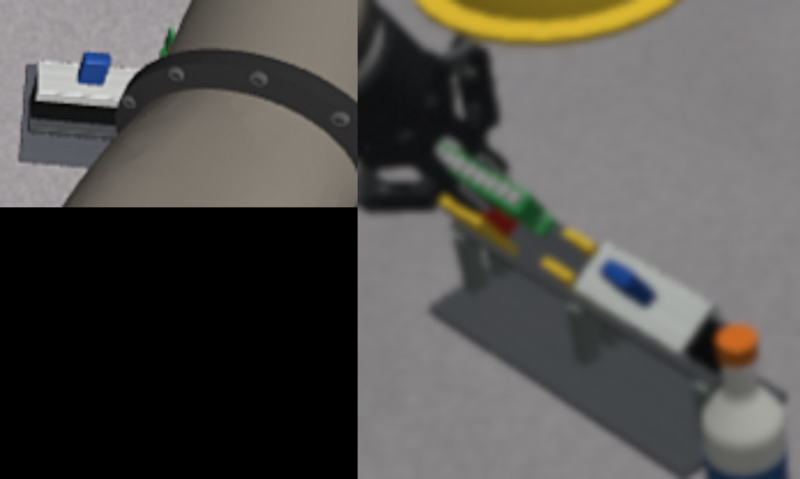

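The strip is held above the channel, aligned with it. The rail is open with the tab at (628,283), and the follower (red, about (500,218)) is still forward. I'll lower in stages.

Request:
send_rows:
  motion:
    - {"dp":[-0.004,0.0002,-0.0087],"rot":[0,0.003,0],"grip":0.008}
    - {"dp":[-0.0045,0.0002,-0.0087],"rot":[0,0.003,0],"grip":0.008}
    - {"dp":[-0.005,0.0002,-0.0087],"rot":[0,0,0],"grip":0.008}
    - {"dp":[-0.004,0.0002,-0.006],"rot":[0,0,0],"grip":0.008}
    - {"dp":[0,0,0],"rot":[0,0,0],"grip":0.008}
    - {"dp":[0,0,0],"rot":[0,0,0],"grip":0.008}
    - {"dp":[0,0,0],"rot":[0,0,0],"grip":0.008}

```text
clock: 16.82
tcp_pos: [0.5499, -0.2329, 0.144]
orientation: [-3.01, 0.137, 0.807]
contact_force: [1.4, 0.3, -2.5]
grip_width: 0.0148
```

Run:
```python
from g import *
for z in (75,53): go(c2w([-1.5,13,z]),np.pi/6)
```

```text
t 16.82 dp [ 0.0005 -0.0002 -0.0003] rot [ 0.001 -0.001 -0.001] deg 0.1 | chan [-2.1 13.2 75. ] F [ 1.4  0.3 -2.5] w 0.0148
t 16.82 dp [-0.0104  0.0008 -0.0194] rot [ 0.001 -0.001 -0.001] deg 0.1 | chan [-2.1 13.2 75. ] F [ 1.4  0.3 -2.5] w 0.0148
```

Request:
send_rows:
  motion:
    - {"dp":[-0.0023,0.0002,-0.0048],"rot":[0,0,0],"grip":0.008}
    - {"dp":[-0.0027,0.0002,-0.0048],"rot":[0,0,0],"grip":0.008}
    - {"dp":[-0.0027,0.0002,-0.0048],"rot":[0,0,0],"grip":0.008}
    - {"dp":[-0.0027,0.0002,-0.0047],"rot":[0,0,0],"grip":0.008}
    - {"dp":[0,0,0],"rot":[0,0,0],"grip":0.008}
    - {"dp":[0,0,0],"rot":[0,0,0],"grip":0.008}

```text
clock: 17.58
tcp_pos: [0.5422, -0.2366, 0.1298]
orientation: [-3.019, 0.14, 0.794]
contact_force: [0.1, -0.5, -2.0]
grip_width: 0.0153
```

Run:
```python
from g import *
for y,z in ((13,53),(-8,53)): go(c2w([-1.5,y,z]),np.pi/6)
```

```text
t 17.57 dp [-0.0027  0.0045 -0.0051] rot [ 0.008  0.009 -0.001] deg 0.7 | chan [-1.4  8.8 59. ] F [ 0.1 -0.5 -2. ] w 0.0153
t 17.57 dp [-0.0047 -0.0165 -0.0051] rot [ 0.008  0.009 -0.001] deg 0.7 | chan [-1.4  8.8 59. ] F [ 0.1 -0.5 -2. ] w 0.0153
```

Request:
send_rows:
  motion:
    - {"dp":[-0.0027,0.0015,-0.0045],"rot":[0.004,0.004,0],"grip":0.008}
    - {"dp":[-0.0003,-0.004,0],"rot":[0.004,0.004,0],"grip":0.008}
    - {"dp":[-0.0004,-0.004,0],"rot":[0,0,0],"grip":0.008}
    - {"dp":[-0.0004,-0.004,0],"rot":[0,0,0],"grip":0.008}
    - {"dp":[0,0,0],"rot":[0,0,0],"grip":0.008}
    - {"dp":[0,0,0],"rot":[0,0,0],"grip":0.008}

```text
clock: 18.32
tcp_pos: [0.5404, -0.2448, 0.126]
orientation: [-3.007, 0.131, 0.802]
contact_force: [0.8, 5.2, 2.5]
grip_width: 0.0154
```

Run:
```python
from g import *
for y,z in ((-8,53),(-8,17)): go(c2w([-1.5,y,z]),np.pi/6)
```

```text
t 18.32 dp [-0.0028 -0.0083 -0.0013] rot [-0.004  0.003 -0.003] deg 0.3 | chan [-0.4  0.5 55.2] F [0.8 5.2 2.5] w 0.0154
t 18.32 dp [-0.0208 -0.0067 -0.0325] rot [-0.004  0.003 -0.003] deg 0.3 | chan [-0.4  0.5 55.2] F [0.8 5.2 2.5] w 0.0154
```

Request:
send_rows:
  motion:
    - {"dp":[-0.001,-0.004,0],"rot":[0,0,0],"grip":0.008}
    - {"dp":[-0.001,-0.004,0],"rot":[0,0,0],"grip":0.008}
    - {"dp":[-0.0004,-0.002,0],"rot":[0,0,0],"grip":0.008}
    - {"dp":[0,0,0],"rot":[0,0,0],"grip":0.008}
    - {"dp":[0,0,0],"rot":[0,0,0],"grip":0.008}

```text
clock: 18.95
tcp_pos: [0.54, -0.2491, 0.1255]
orientation: [-3.001, 0.122, 0.8]
contact_force: [1.0, 5.6, 2.8]
grip_width: 0.0154
```

Run:
```python
from g import *
for y,z in ((-8,53),(-8,17)): go(c2w([-1.5,y,z]),np.pi/6)
```

```text
t 18.95 dp [-0.0024 -0.004  -0.0008] rot [-0.012  0.003 -0.007] deg 0.8 | chan [-0.1 -3.8 54.7] F [1.  5.6 2.8] w 0.0154
t 18.95 dp [-0.0203 -0.0023 -0.032 ] rot [-0.012  0.003 -0.007] deg 0.8 | chan [-0.1 -3.8 54.7] F [1.  5.6 2.8] w 0.0154
```

Request:
send_rows:
  motion:
    - {"dp":[-0.001,-0.004,0],"rot":[-0.006,0.002,-0.003],"grip":0.008}
    - {"dp":[-0.001,-0.004,0],"rot":[-0.006,0.002,-0.003],"grip":0.008}
    - {"dp":[-0.0025,-0.002,-0.004],"rot":[0,0,0],"grip":0.008}
    - {"dp":[-0.0025,-0.001,-0.0045],"rot":[0,0,0],"grip":0.008}
    - {"dp":[-0.0025,-0.001,-0.0045],"rot":[0,0,0],"grip":0.008}
    - {"dp":[0,-0.001,0],"rot":[0,0,0],"grip":0.008}

```text
clock: 19.7
tcp_pos: [0.5326, -0.2539, 0.1128]
orientation: [-3.0, 0.124, 0.807]
contact_force: [-0.5, 7.0, -0.7]
grip_width: 0.0154
```

Run:
```python
from g import *
go(c2w([-1.5,-8,17]),np.pi/6)
```

```text
t 19.7 dp [-0.013   0.0025 -0.0194] rot [-0.01  -0.001 -0.006] deg 0.7 | chan [ 0.2 -9.3 40.3] F [-0.5  7.  -0.7] w 0.0154
```

Request:
send_rows:
  motion:
    - {"dp":[-0.003,-0.0008,-0.004],"rot":[-0.005,0,-0.003],"grip":0.008}
    - {"dp":[-0.0028,-0.0008,-0.0043],"rot":[-0.005,0,-0.003],"grip":0.008}
    - {"dp":[-0.0027,-0.0008,-0.0043],"rot":[0,0,0],"grip":0.008}
    - {"dp":[-0.002,-0.0008,-0.0035],"rot":[0,0,0],"grip":0.008}
    - {"dp":[0,-0.001,0],"rot":[0,0,0],"grip":0.008}

```text
clock: 20.32
tcp_pos: [0.5247, -0.2511, 0.0982]
orientation: [-3.002, 0.127, 0.806]
contact_force: [-1.3, 4.8, -0.2]
grip_width: 0.0153
```

Run:
```python
from g import *
go(c2w([-1.5,-8,17]),np.pi/6)
```

```text
t 20.32 dp [-0.0051 -0.0003 -0.0047] rot [-0.009 -0.    -0.005] deg 0.6 | chan [ 0.5 -7.2 23.6] F [-1.3  4.8 -0.2] w 0.0153
```

Request:
send_rows:
  motion:
    - {"dp":[-0.0022,-0.0008,-0.0025],"rot":[-0.004,0,-0.003],"grip":0.008}
    - {"dp":[-0.0017,-0.0008,-0.0025],"rot":[-0.004,0,-0.002],"grip":0.008}
    - {"dp":[-0.0012,-0.0005,-0.002],"rot":[0,0,0],"grip":0.008}
    - {"dp":[0,-0.0005,0],"rot":[0,0,0],"grip":0.008}
    - {"dp":[0,-0.0005,0],"rot":[0,0,0],"grip":0.008}

```text
clock: 20.95
tcp_pos: [0.5246, -0.2509, 0.0979]
orientation: [-3.009, 0.127, 0.798]
contact_force: [1.2, 4.7, 2.3]
grip_width: 0.0152
```

Run:
```python
from g import *
go(c2w([-1.5,0,17]),np.pi/6)
```

```text
t 20.95 dp [-0.0043  0.0074 -0.0044] rot [-0.004  0.005 -0.006] deg 0.5 | chan [ 0.6 -7.  23.2] F [1.2 4.7 2.3] w 0.0152
```

Request:
send_rows:
  motion:
    - {"dp":[-0.004,-0.0005,-0.004],"rot":[-0.003,0.003,-0.003],"grip":0.008}
    - {"dp":[-0.0035,-0.0005,-0.004],"rot":[0,0,0],"grip":0.008}
    - {"dp":[-0.0035,-0.0005,-0.004],"rot":[0,0,0],"grip":0.008}

```text
clock: 21.32
tcp_pos: [0.523, -0.2488, 0.0945]
orientation: [-3.013, 0.124, 0.782]
contact_force: [8.3, 9.1, 31.2]
grip_width: 0.0151
```

Run:
```python
from g import *
go(c2w([-1.5,0,17]),np.pi/6); o=get_obs();print(C.T@o["contact_force"],o["moment"])
```

```text
t 21.32 dp [-0.0026  0.0053 -0.001 ] rot [-0.004  0.016 -0.008] deg 1.0 | chan [ 0.7 -5.1 19.4] F [ 8.3  9.1 31.2] w 0.0151
[-9.21256217  9.77329081 30.74885745] [ 1.06821529  1.83040842 -1.00220201]
```

Request:
send_rows:
  motion:
    - {"dp":[0,0,0],"rot":[0,0,0],"grip":0.008}
    - {"dp":[0,0,0],"rot":[0,0,0],"grip":0.008}
    - {"dp":[0,0,0],"rot":[0,0,0],"grip":0.008}

```text
clock: 21.7
tcp_pos: [0.523, -0.249, 0.0952]
orientation: [-3.014, 0.124, 0.782]
contact_force: [1.7, 4.1, 5.1]
grip_width: 0.0155
```

Run:
```python
from g import *
go(c2w([-1.5,0,17]),np.pi/6)
s=grab("scene")
cv2.imwrite("pics/s4.png",cv2.resize(s["img"][110:190,200:300,::-1],None,fx=7,fy=7,interpolation=cv2.INTER_CUBIC))
for p in ([8,48,52],[8,48,58],[-8,48,52],[8,55,30],[8,63,52]): print(p,((proj(s,c2w(p))-[200,110])*7).round())
```

```text
t 21.7 dp [-0.0027  0.0056 -0.0018] rot [-0.003  0.016 -0.008] deg 1.0 | chan [ 0.3 -5.3 20.1] F [1.7 4.1 5.1] w 0.0155
[8, 48, 52] [348. 326.]
[8, 48, 58] [340. 319.]
[-8, 48, 52] [373. 291.]
[8, 55, 30] [389. 359.]
[8, 63, 52] [375. 343.]
```

View pics/s4.png

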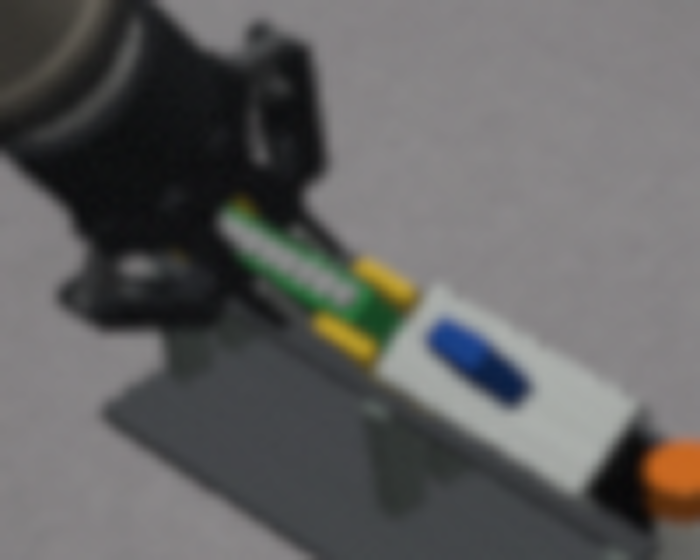

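The strip is in the channel: its top is about flush with the yellow walls at (345,320) and (390,280), front end near (365,300), and it's held against the follower. I'll ease it forward to the nose.

Request:
send_rows:
  motion:
    - {"dp":[-0.0005,0.002,-0.001],"rot":[-0.001,0.008,-0.004],"grip":0.008}
    - {"dp":[-0.0005,0.003,-0.001],"rot":[-0.001,0.008,-0.004],"grip":0.008}
    - {"dp":[0,0.003,-0.001],"rot":[0,0,0],"grip":0.008}
    - {"dp":[0,0,0],"rot":[0,0,0],"grip":0.008}

```text
clock: 22.25
tcp_pos: [0.5229, -0.2491, 0.0948]
orientation: [-3.02, 0.14, 0.803]
contact_force: [0.1, 7.5, 2.2]
grip_width: 0.0153
```

Run:
```python
from g import *
go(c2w([-1.5,0,17]),np.pi/6); o=get_obs();print(C.T@o["contact_force"],o["moment"])
```

```text
t 22.25 dp [-0.0026  0.0056 -0.0014] rot [ 0.011  0.003 -0.002] deg 0.7 | chan [ 0.5 -5.4 19.7] F [0.1 7.5 2.2] w 0.0153
[-1.61218819  7.51681787  1.57275889] [ 1.35455996 -0.28125088 -0.46116816]
```

Request:
send_rows:
  motion:
    - {"dp":[0,0.005,0],"rot":[0.005,0,0],"grip":0.008}
    - {"dp":[0,0.004,0],"rot":[0.005,0,0],"grip":0.008}

```text
clock: 22.5
tcp_pos: [0.5228, -0.2488, 0.0951]
orientation: [-3.025, 0.141, 0.798]
contact_force: [2.3, -6.0, -0.5]
grip_width: 0.0153
```

Run:
```python
from g import *
go(c2w([-1.5,0,17]),np.pi/6); o=get_obs();print(C.T@o["contact_force"],o["moment"])
```

```text
t 22.5 dp [-0.0025  0.0053 -0.0017] rot [ 0.015  0.007 -0.002] deg 0.9 | chan [ 0.2 -5.1 19.9] F [ 2.3 -6.  -0.5] w 0.0153
[ 2.71357303 -5.77211205  0.93649832] [-1.20260353 -0.92187462  0.79517276]
```

Request:
send_rows:
  motion:
    - {"dp":[0,0,0],"rot":[0,0,0],"grip":0.008}
    - {"dp":[0,0,0],"rot":[0,0,0],"grip":0.04}
    - {"dp":[0,0,0],"rot":[0,0,0],"grip":0.045}
    - {"dp":[0,0,0],"rot":[0,0,0],"grip":0.045}
    - {"dp":[0.01,-0.001,0.0175],"rot":[0,0,0],"grip":0.045}
    - {"dp":[0.015,-0.001,0.026],"rot":[0,0,0],"grip":0.045}
    - {"dp":[0.015,-0.001,0.026],"rot":[0,0,0],"grip":0.045}
    - {"dp":[0,0,0],"rot":[0,0,0],"grip":0.0}
    - {"dp":[0,0,0],"rot":[0,0,0],"grip":0.0}
    - {"dp":[0,0,0],"rot":[0,0,0],"grip":0.0}

```text
clock: 23.75
tcp_pos: [0.5594, -0.2521, 0.1624]
orientation: [-3.021, 0.145, 0.811]
contact_force: [-0.6, 0.5, 0.6]
grip_width: -0.0001
```

Run:
```python
from g import *
go(c2w([-1,22,70]),np.pi/6)
s=grab("scene")
cv2.imwrite("pics/s5.png",cv2.resize(s["img"][110:190,200:300,::-1],None,fx=7,fy=7,interpolation=cv2.INTER_CUBIC))
```

```text
t 23.75 dp [-0.0102  0.0281 -0.0233] rot [ 0.014 -0.001  0.001] deg 0.8 | chan [-1.6 -5.  96.6] F [-0.6  0.5  0.6] w -0.0001
```

View pics/s5.png

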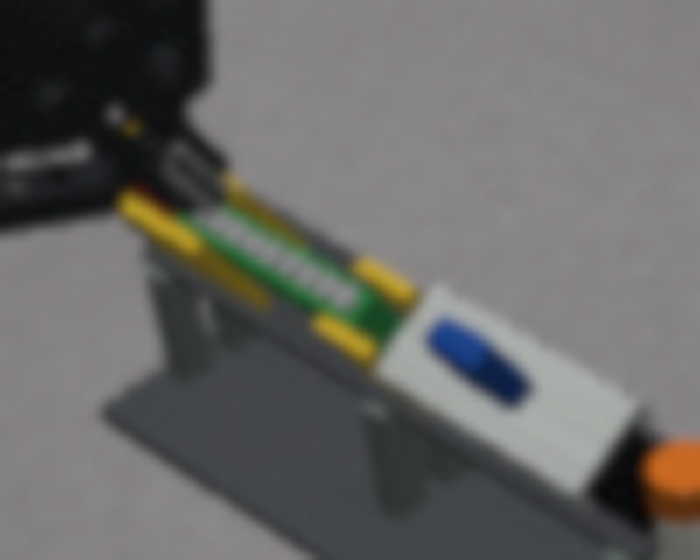

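Released. The strip lies in the channel, with its heads running from (215,225) to (350,295) and its front face visible near (385,318). Next I'll press it flush with closed fingers, front then rear.

Request:
send_rows:
  motion:
    - {"dp":[-0.0025,0.014,-0.004],"rot":[0.007,0,0],"grip":0.0}
    - {"dp":[-0.0035,0.014,-0.009],"rot":[0.007,0,0],"grip":0.0}
    - {"dp":[-0.004,0,-0.01],"rot":[0,0,0],"grip":0.0}
    - {"dp":[0,0,0],"rot":[0,0,0],"grip":0.0}
    - {"dp":[0,0,0],"rot":[0,0,0],"grip":0.0}

```text
clock: 24.42
tcp_pos: [0.5472, -0.2207, 0.1361]
orientation: [-3.004, 0.137, 0.813]
contact_force: [0.2, 0.8, 0.2]
grip_width: 0.0003
```

Run:
```python
from g import *
go(c2w([-1,22,52]),np.pi/6)
```

```text
t 24.43 dp [-0.0069 -0.0025 -0.0126] rot [-0.003 -0.005  0.   ] deg 0.3 | chan [-1.5 25.1 66.2] F [0.2 0.8 0.2] w 0.0003
```

Request:
send_rows:
  motion:
    - {"dp":[-0.003,-0.0015,-0.0055],"rot":[0,0,0],"grip":0.0}
    - {"dp":[-0.003,-0.001,-0.0055],"rot":[0,0,0],"grip":0.0}
    - {"dp":[-0.002,0,-0.003],"rot":[0,0,0],"grip":0.0}

```text
clock: 24.8
tcp_pos: [0.5402, -0.2242, 0.1227]
orientation: [-3.006, 0.138, 0.808]
contact_force: [4.9, 3.4, 17.0]
grip_width: 0.0
```

Run:
```python
from g import *
go(c2w([-1,22,52]),np.pi/6); print(C.T@get_obs()["contact_force"])
```

```text
t 24.8 dp [0.     0.001  0.0009] rot [-0.002 -0.002  0.001] deg 0.1 | chan [-0.5 21.  51.3] F [ 4.9  3.4 17. ] w 0.0
[-4.56209032  3.85509961 17.0182304 ]
```

Request:
send_rows:
  motion:
    - {"dp":[0.006,-0.0005,0.0104],"rot":[0,0,0],"grip":0.0}
    - {"dp":[-0.0015,-0.02,0.001],"rot":[0,0,0],"grip":0.0}
    - {"dp":[-0.0025,-0.022,0],"rot":[0,0,0],"grip":0.0}
    - {"dp":[0,0,0],"rot":[0,0,0],"grip":0.0}
    - {"dp":[0,0,0],"rot":[0,0,0],"grip":0.0}

```text
clock: 25.42
tcp_pos: [0.5408, -0.2719, 0.1344]
orientation: [-3.007, 0.143, 0.81]
contact_force: [0.4, -0.2, -0.2]
grip_width: -0.0002
```

Run:
```python
from g import *
go(c2w([-1,-22,52]),np.pi/6)
```

```text
t 25.43 dp [-0.0046  0.0049 -0.0108] rot [-0.    -0.002  0.003] deg 0.2 | chan [ -2.1 -26.5  63.9] F [ 0.4 -0.2 -0.2] w -0.0002
```

Request:
send_rows:
  motion:
    - {"dp":[-0.002,0.0025,-0.0055],"rot":[0,0,0],"grip":0.0}
    - {"dp":[-0.002,0.002,-0.0055],"rot":[0,0,0],"grip":0.0}
    - {"dp":[-0.002,0,-0.004],"rot":[0,0,0],"grip":0.0}

```text
clock: 25.8
tcp_pos: [0.537, -0.2665, 0.1222]
orientation: [-3.009, 0.139, 0.805]
contact_force: [8.9, 1.2, 38.6]
grip_width: -0.0002
```

Run:
```python
from g import *
go(c2w([-1,-22,52]),np.pi/6); print(C.T@get_obs()["contact_force"])
```

```text
t 25.8 dp [-0.0008 -0.0005  0.0014] rot [0.001 0.001 0.001] deg 0.1 | chan [  0.3 -21.4  51.2] F [ 8.9  1.2 38.6] w -0.0002
[-11.66376925   2.04954294  37.78622556]
```

Request:
send_rows:
  motion:
    - {"dp":[0.01,-0.001,0.0175],"rot":[0,0,0],"grip":0.0}
    - {"dp":[0.0125,-0.001,0.0215],"rot":[0,0,0],"grip":0.05}
    - {"dp":[0.0125,-0.001,0.0215],"rot":[0,0,0],"grip":0.05}
    - {"dp":[0.0045,0.03,0.004],"rot":[0,0,0],"grip":0.05}
    - {"dp":[0.0035,0.035,0],"rot":[0,0,0],"grip":0.05}
    - {"dp":[0.0035,0.035,0],"rot":[0,0,0],"grip":0.05}
    - {"dp":[0.0035,0.035,0],"rot":[0,0,0],"grip":0.05}
    - {"dp":[0.001,0.014,0],"rot":[0,0,0],"grip":0.05}
    - {"dp":[0,0,0],"rot":[0,0,0],"grip":0.05}
    - {"dp":[0,0,0],"rot":[0,0,0],"grip":0.05}
    - {"dp":[0,0,0],"rot":[0,0,0],"grip":0.05}

```text
clock: 27.18
tcp_pos: [0.5878, -0.1142, 0.1864]
orientation: [-3.009, 0.135, 0.808]
contact_force: [-0.2, -0.8, -0.9]
grip_width: 0.05
```

Run:
```python
from g import *
go(c2w([-1.4,126,70]),np.pi/6)
s=grab("scene");t=grab("top")
m=blob(mask(s,(0,150,80),(6,255,255),(205,120,240,150)));print(m[:2],proj(s,c2w([0,-57,68])),proj(s,c2w([0,-65,68])))
try:
  m=blob(mask(t,(0,150,80),(6,255,255),(455,205,485,230)));print(m[:2],"was 465.7",proj(t,c2w([0,-57,68])),proj(t,c2w([0,-65,68])))
except Exception as e: print("occl")
cv2.imwrite("pics/s6.png",cv2.resize(s["img"][110:190,200:300,::-1],None,fx=7,fy=7,interpolation=cv2.INTER_CUBIC))
```

```text
t 27.18 dp [-0.0294 -0.0062 -0.0471] rot [ 0.    -0.001 -0.002] deg 0.1 | chan [-1.000e-01  1.349e+02  1.251e+02] F [-0.2 -0.8 -0.9] w 0.05Traceback (most recent call last):
  File "<stdin>", line 4, in <module>
  File "h.py", line 18, in blob
    n,l,s,c=cv2.connectedComponentsWithStats(m); i=1+np.argmax(s[1:,4]);
                                                     ~~~~~~~~~^^^^^^^^^
    return _wrapfunc(a, 'argmax', axis=axis, out=out, **kwds)
    return bound(*args, **kwds)
ValueError: attempt to get argmax of an empty sequence
```

Run:
```python
from g import *
t=grab("top")
m=mask(t,(0,150,80),(6,255,255),(445,200,490,235));print(m.sum()//255)
if m.any(): print(blob(m)[:2],"was 465.7")
print(proj(t,c2w([0,-57,68])),proj(t,c2w([0,-65,68])))
cv2.imwrite("pics/t6.png",cv2.resize(t["img"][185:255,360:500,::-1],None,fx=5.5,fy=5.5,interpolation=cv2.INTER_CUBIC))
```

```text
73
(array([469.30985915, 216.64788732]), array([463, 213,  12,   9,  71], dtype=int32)) was 465.7
[466.65383026 214.52108353] [470.2589354  214.84555091]
```

View pics/t6.png

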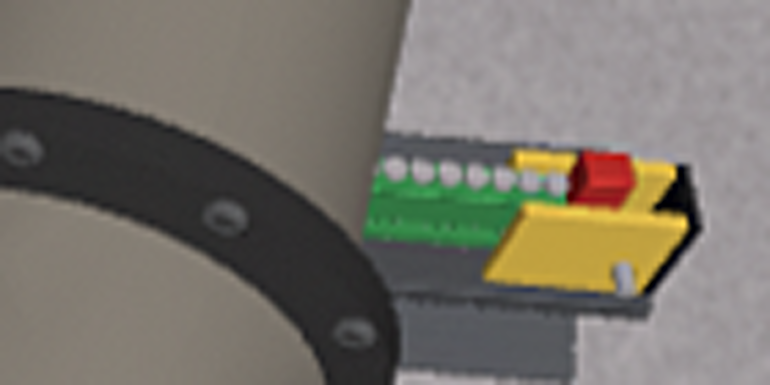

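The follower (red, centre px 469.3 against 465.7 at rest) has moved 3.6 px, which is 8 mm, as expected for a seated strip. The strip lies flat against it. Now I'll grip the tab and shut the rail.

Request:
send_rows:
  motion:
    - {"dp":[-0.001,-0.004,0],"rot":[0,0,0],"grip":0.05}
    - {"dp":[-0.007,-0.003,-0.0115],"rot":[0,0,0],"grip":0.05}
    - {"dp":[-0.007,0,-0.0115],"rot":[0,0,0],"grip":0.05}
    - {"dp":[-0.007,0,-0.0115],"rot":[0,0,0],"grip":0.05}
    - {"dp":[-0.006,0,-0.0105],"rot":[0,0,0],"grip":0.05}
    - {"dp":[0,0,0],"rot":[0,0,0],"grip":0.05}
    - {"dp":[0,0,0],"rot":[0,0,0],"grip":0.05}
    - {"dp":[0,0,0],"rot":[0,0,0],"grip":0.02}
    - {"dp":[0,0,0],"rot":[0,0,0],"grip":0.005}
    - {"dp":[0,0,0],"rot":[0,0,0],"grip":0.005}
    - {"dp":[0,0,0],"rot":[0,0,0],"grip":0.005}
  grip_force: 30

```text
clock: 28.7
tcp_pos: [0.5573, -0.1218, 0.1383]
orientation: [-3.009, 0.136, 0.809]
contact_force: [-1.5, 0.6, -0.5]
grip_width: 0.0138
```

Run:
```python
from g import *
go(c2w([-1.4,12,70]),np.pi/6)
```

```text
t 28.7 dp [-0.0093 -0.1122  0.001 ] rot [ 0.    -0.002 -0.002] deg 0.1 | chan [ -1.7 124.6  68.6] F [-1.5  0.6 -0.5] w 0.0138
```

Request:
send_rows:
  motion:
    - {"dp":[-0.001,-0.012,0],"rot":[0,0,0],"grip":0.005}
    - {"dp":[-0.0011,-0.012,0],"rot":[0,0,0],"grip":0.005}
    - {"dp":[-0.0011,-0.012,0],"rot":[0,0,0],"grip":0.005}
    - {"dp":[-0.0011,-0.012,0],"rot":[0,0,0],"grip":0.005}
    - {"dp":[-0.0011,-0.012,0],"rot":[0,0,0],"grip":0.005}
    - {"dp":[-0.0011,-0.012,0],"rot":[0,0,0],"grip":0.005}
    - {"dp":[-0.0011,-0.012,0],"rot":[0,0,0],"grip":0.005}
    - {"dp":[-0.0011,-0.012,0],"rot":[0,0,0],"grip":0.005}
    - {"dp":[-0.0005,-0.006,0],"rot":[0,0,0],"grip":0.005}
    - {"dp":[0,0,0],"rot":[0,0,0],"grip":0.005}

```text
clock: 29.95
tcp_pos: [0.5475, -0.2315, 0.1383]
orientation: [-3.008, 0.137, 0.808]
contact_force: [-0.1, 0.8, 0.2]
grip_width: 0.0133
```

Run:
```python
from g import *
go(c2w([-1.4,9.6,70]),np.pi/6)
```

```text
t 29.95 dp [ 0.0002 -0.0049  0.001 ] rot [-0.    -0.001 -0.001] deg 0.1 | chan [-1.4 14.4 68.8] F [-0.1  0.8  0.2] w 0.0133
```

Request:
send_rows:
  motion:
    - {"dp":[-0.0003,-0.004,0],"rot":[0,0,0],"grip":0.005}
    - {"dp":[-0.0003,-0.004,0],"rot":[0,0,0],"grip":0.005}
    - {"dp":[-0.0003,-0.005,0],"rot":[0,0,0],"grip":0.005}

```text
clock: 30.32
tcp_pos: [0.5471, -0.2362, 0.1383]
orientation: [-2.995, 0.129, 0.81]
contact_force: [-2.8, 18.7, 6.5]
grip_width: 0.0138
```

Run:
```python
from g import *
go(c2w([-1.4,9.6,70]),np.pi/6)
```

```text
t 30.32 dp [ 0.0006 -0.0001  0.0011] rot [-0.014 -0.004 -0.002] deg 0.9 | chan [-1.4  9.6 68.7] F [-2.8 18.7  6.5] w 0.0138
```

The end stop was felt at 18.7 N after exactly 115 mm of travel, so the rail is shut. I'll release and retreat clear.

Request:
send_rows:
  motion:
    - {"dp":[0,-0.003,0],"rot":[0,0,0],"grip":0.005}
    - {"dp":[0,0,0],"rot":[0,0,0],"grip":0.05}
    - {"dp":[0,0,0],"rot":[0,0,0],"grip":0.05}
    - {"dp":[0,0,0],"rot":[0,0,0],"grip":0.05}
    - {"dp":[0.0125,-0.001,0.0215],"rot":[0,0,0],"grip":0.05}
    - {"dp":[0.0125,-0.001,0.0215],"rot":[0,0,0],"grip":0.05}
    - {"dp":[0.0125,-0.001,0.0215],"rot":[0,0,0],"grip":0.05}
    - {"dp":[0,0,0.045],"rot":[0,0,0],"grip":0.05}
    - {"dp":[0,0,0.045],"rot":[0,0,0],"grip":0.05}
    - {"dp":[-0.02,0.05,0.01],"rot":[0,-0.05,0],"grip":0.05}
    - {"dp":[-0.02,0.05,0],"rot":[0,-0.05,0],"grip":0.05}
    - {"dp":[-0.02,0.05,0],"rot":[0,-0.05,0],"grip":0.05}
    - {"dp":[-0.02,0.05,0],"rot":[0,-0.05,0],"grip":0.05}
    - {"dp":[-0.02,0.05,0],"rot":[0,-0.05,0],"grip":0.05}
    - {"dp":[0,0.05,0],"rot":[0,-0.05,0],"grip":0.05}
    - {"dp":[0,0.05,0],"rot":[0,0,0],"grip":0.05}
    - {"dp":[0,0.05,0],"rot":[0,0,0],"grip":0.05}
    - {"dp":[0,0.05,0],"rot":[0,0,0],"grip":0.05}
    - {"dp":[0,0,0],"rot":[0,0,0],"grip":0.05}
    - {"dp":[0,0,0],"rot":[0,0,0],"grip":0.05}

```text
clock: 32.83
tcp_pos: [0.4801, 0.2155, 0.3086]
orientation: [-3.071, 0.13, 0.329]
contact_force: [-0.7, -1.5, -0.1]
grip_width: 0.0498
```

Run:
```python
from g import *
t=grab("top");s=grab("scene");print(get_obs()["tcp_pos"],get_obs()["contact_force"])
def p(n,f,lo,hi,b):
    m=mask(f,lo,hi,b); print(n,blob(m)[0].round(1) if m.any() else "hidden")
p("foll",t,(0,150,80),(6,255,255),(445,200,490,235))
p("tab",t,(105,120,60),(125,255,255),(350,190,460,235)); print("exp shut",proj(t,c2w([-1,12,79])))
p("cap was 332.9,190.1",t,(5,150,100),(18,255,255),(320,180,345,205)); p("cap s 297.1,176.9",s,(5,150,100),(18,255,255),(288,170,308,190))
p("jar 284.1,112",t,(0,150,80),(8,255,255),(265,95,305,135))
p("tape t 326.6,291.8",t,(20,120,80),(35,255,255),(300,270,350,310));p("tape s 355.4,171",s,(20,120,80),(35,255,255),(335,150,375,190))
a=cv2.resize(t["img"][180:260,340:500,::-1],None,fx=4.9,fy=4.9);b=cv2.resize(s["img"][90:310,200:440,::-1],None,fx=1.0,fy=1.0)
cv2.imwrite("pics/e.png",a)
```

```text
[0.48001715 0.21555352 0.30858154] [ 0.41080797 -0.29320443 -0.79000492]
foll [469.4 216.8]
tab [437.7 208.8]
exp shut [437.16571797 209.26986954]
cap was 332.9,190.1 [332.9 190.2]
cap s 297.1,176.9 [297.2 177. ]
jar 284.1,112 [284.2 112.1]
tape t 326.6,291.8 [326.6 291.5]
tape s 355.4,171 [355.4 171. ]
```

View pics/e.png

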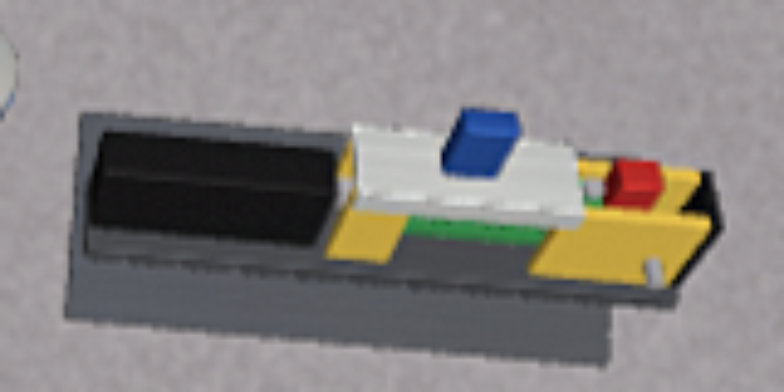

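The last picture shows the rail shut at (465,175), green visible down to the floor in the window at (475,228), and the follower pressed back at (635,183). I'm handing in.

```bash
python3 -c "
from bench import hand_in; print(hand_in())"
```

```text
the job is handed in; nothing more can be done
None
```

The magazine is reloaded and handed in at about 33 s on the robot clock, against the 72 s limit; the hand-in gives no verdict.

**What I did:** I drew the rail open to its end stop and took the green strip from the rack. I lowered it into the channel, pushing the follower back with its rear end, and released it against the nose. I then pressed both ends down with closed fingers and slid the rail shut by the tab until it hit its stop, 115 mm of travel.

**What the last checks showed:**
- **Strip:** when pressed, the front and rear met the fingers at the same height, 51.3 and 51.2 mm. That is flush with the nominal 52 mm top.
- **Follower:** it sits 8 mm back from rest, as expected with a seated strip, and had not moved after the rail was shut.
- **Rail:** the tab is within about 1 mm of its shut position.
- **Loose items:** the bottle, jar and tape measure are within 0.3 px of where they started. I did not move the red strip but took no final measurement of it.

**What disagreed:**
- **Grip:** the strip sat about 5 mm off-centre in the grip because of the slack in the rack slot. It met the nose earlier than I had planned.
- **Press force:** the rear press peaked at about 40 N in total on the fingertips.

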